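# Sort the bench litter into its trays

## Task

Tidy up the bench: stand the two white bottles upright in the grey divided tray, one in each bay, lay the two loose screw caps side by side in the shallow rectangular tray, flat on its floor with the open side still up, and lay the petri dish flat in the round tray, upright as it is now. Leave the roll of yellow tape where it lies.

Things in the scene. Friction and masses are not known exactly. Their poses are not given: they have to be found in the camera images.
- big_bottle_mid (a point): The larger white reagent bottle with a white screw cap, standing upright and loose: 42 mm across, 68 mm tall overall; its round body reaches 55 mm up (the cap above is 31 mm across). Its point is the thing's centre, half-way up; z is its upright axis.
- small_bottle_mid (a point): The smaller white bottle with a white screw cap, of the same shape, standing upright and loose: 24 mm across, 39 mm tall overall; its round body reaches 30 mm up (the cap above is 18 mm across). Its point is the thing's centre, half-way up; z is its upright axis.
- cap_1_mid (a point): An orange round screw cap from a tube, lying flat and loose, open side up: 28 mm across, 11 mm high. Its point is the thing's centre, half-way up; z is its upright axis.
- cap_2_mid (a point): A second, identical orange screw cap, lying flat and loose, open side up: 28 mm across, 11 mm high. Its point is the thing's centre, half-way up; z is its upright axis.
- dish_mid (a point): A single round closed petri dish with cream-coloured content, lying flat and loose: 61 mm across, 15 mm high; plain disc, no hole. Its point is the thing's centre, half-way up; z is its upright axis.
- bottle_tray: The bottle tray, fixed: a grey rectangular open tray, 118 mm along its x by 152 mm along its y, walls 25 mm high and 4 mm thick, floor 4 mm thick, with one divider as high as the walls across its middle, at y = 0. This makes two equal bays, each 110 mm (x) by 70 mm (y) inside, centred at y = -37 and +37 mm. Origin: centre of its underside, on the bench; z up.
- cap_tray: The cap tray, fixed: a shallow bare-metal rectangular open tray without a divider, 118 mm along its x by 178 mm along its y, walls 12 mm high and 4 mm thick, floor 4 mm thick, inside 110 by 170 mm. Origin: centre of its underside, on the bench; z up.
- round_tray: The dish tray, fixed: a shallow round bare-metal tray, 150 mm across the rim and about 140 mm across its flat floor, rim 12 mm high, floor 4 mm thick. Origin: centre of its underside, on the bench; z up.
- tape_roll_mid (a point): A bystander: a roll of yellow tape lying flat and loose among the things to be sorted, 61 mm across, 13 mm high, with a hole in the middle. It is to stay where it is. Its point is its centre, half-way up.
Not all that is in view belongs to the job. What is meant by the part that bears small_bottle_mid is not black, and is the smaller of those in its own colour.

How it is judged:
By the outcome, as a careful person would: the job done as asked, in the order asked, and still so for the second after the job is handed in, with the robot touching nothing.
It also fails if it takes over 115 s, if anything falls off the work surface, if the arm or the gripper's body presses on something with over 40 N, if the wrist force passes 120 N, or if a joint passes its speed limit or range.

## Robot

A 6-joint arm with a two-finger parallel gripper is mounted at the origin on a cart in front of the work surface, level with it; the furniture and walls round the work are solid. World frame = base frame: x ahead of the robot, y to its left, z up, the work surface at z = 0. Lengths are in m, angles in degrees, forces in N, time in s.
With the tool pointing down it reaches from about 0.4 to 0.825 m from the base axis. Payload 7 kg.
Tool frame: the origin (TCP) lies between the finger pads; the fingertips stand 19 mm ahead of it and the grasp point (between the pads) is the TCP; z points along the fingers, y is the line along which they close (so a half turn about z gives the same grasp; the last joint's range is limited). The gripper opens to 88 mm and grips with 3 to 60 N. Pads are 19 mm wide; open, the fingers measure 130 mm over their backs; the gripper's body (78 mm by 193 mm) begins 47 mm behind the grasp point.
Start: joints at [80.907, 20.546, 0.682, 0, -70.136, -16.507], TCP at [0.292, 0.609, 0.246] pointing down, gripper open.
Joint ranges: [-176.03, 176.03], [-82.01, 121.73], [-58.28, 71.71], [-173.87, 95.51], [-174.79, -0.11], [-173.66, 173.66]. Speed limits (degrees/s): [136.94, 136.94, 172.46, 180, 180, 180].

## Interface

Orientations are given as [roll, pitch, yaw] about the fixed x, y, z axes, in that order (R = Rz(yaw) Ry(pitch) Rx(roll)).
In Python, from plant import r gives the robot as it stands. The module is installed in compiled form; this text tells all that it offers.
- The arm moves only by the shell command python3 -m pendant 'ROWS' [OPENING] [FORCE]. ROWS is JSON, a list of rows, each a list of 6 numbers: the shift along the tool's x, y, z in mm, then the turn, a rotation vector about the tool's x, y, z in rad. In form: [[tx, ty, tz, wx, wy, wz], ...]. A call has 1 to 20 rows; each row is the pose to reach, as a shift and turn from the pose commanded when the call began, along the tool's axes at that moment; what a row does not reach only later rows make up. A row lasts 1/8 s, in which the tool goes at most 62.5 mm and 10.7 degrees, less where a joint would pass 70% of its speed; a pose out of reach is approached as far as the arm can. A call with a gripper value outside its range is refused whole. OPENING is the finger opening in mm, from 0 to 87.6, set as the call begins (- or left out, the last holds). The fingers move at their own pace and stop on an object; FORCE is the grip in N (left out, the last holds). Time passes only in rows, so rows that repeat a pose let the fingers close. It gives the time, the measured TCP pose, the force, the opening and the grip force at its end, in the units of the state.
- r.get_state(): the state, without advancing time (a new reading comes with each control period).
- r.capture(name): name is "scene" or "top"; returns the picture (384x512x3 uint8, red, green, blue); there is no depth.
- r.camera_params(name): a dict with "mtx" (3x3 intrinsics, pixels), "rvec" (rotation vector, rad) and "tvec" (3), from world to camera coordinates, as OpenCV has them. Camera axes: x right, y down, z forward; pixel columns grow to the right and rows downward; lengths in m; the calibration is good to about 2 mm. A picture is of the moment at which its call begins. camera_params takes no time and is no camera call.
- r.close_job(): hands the job in; it is judged then, once.
The state is a dict: "time_s": time; "joints": joint angles; "qd": joint speeds; "joint_torque": joint torques, N m; "tcp_pos": TCP position; "eef_rot": TCP orientation; "contact_force": force on the tool from outside, world axes, zero at the start; "moment": the same for the moment, N m; "gripper_width": finger opening in m; "gripper_force": force on a finger pad.
Only numpy, scipy, OpenCV 4.12 (cv2) and the standard library are available. Lean on these libraries where they do the work, as an engineer would, in place of code of your own. Each camera call takes 0.05 s, during which the arm holds its last target. There are 200 camera calls.

## Working session

There is one attempt and no reset: what is moved stays moved. The work goes in short steps, Python scripts to look and compute and a shell command to move; the robot and the scene stay as the last step left them, time stands still between calls to the robot, and variables do not carry over. Pictures are saved under pics/ and viewed, at most 14 in all, crops included, and the job is handed in when it is done.

```bash
mkdir -p pics; python3 - <<'E'
from plant import r
import cv2
for n in("scene","top"):
    im=r.capture(n); cv2.imwrite(f"pics/{n}0.png",cv2.cvtColor(im,cv2.COLOR_RGB2BGR))
    p=r.camera_params(n); print(n,p)
s=r.get_state(); print(s)
E
```

```text
scene {'mtx': array([[430.37328472,   0.        , 244.91192227],
       [  0.        , 430.37328472, 193.15306712],
       [  0.        ,   0.        ,   1.        ]]), 'rvec': array([ 1.96175668, -0.91783566,  0.53344313]), 'tvec': array([-0.31890021,  0.26104653,  0.78364639])}
top {'mtx': array([[441.6242706 ,   0.        , 254.9402447 ],
       [  0.        , 441.6242706 , 187.08472007],
       [  0.        ,   0.        ,   1.        ]]), 'rvec': array([ 2.21385311, -2.17271745,  0.01909535]), 'tvec': array([-0.00476486,  0.48788459,  1.10732928])}
{'time_s': 0.1, 'joints': array([ 8.09092967e+01,  2.05871410e+01,  6.39343358e-01, -1.61272398e-02,
       -7.01370002e+01, -1.65053530e+01]), 'qd': array([-0.05743178, -0.04110846,  0.19167721, -0.05780169, -0.01126608,
        0.11825471]), 'joint_torque': array([-2.73590602e-03, -5.84161127e+01,  2.93753529e+01,  7.01564088e+00,
        1.02105516e-02, -4.75829825e-05]), 'tcp_pos': array([0.29148649, 0.60836469, 0.24472601]), 'eef_rot': array([ 1.79914389e+02, -9.55671136e-03, -2.56015400e+01]), 'contact_force': array([-0.0761756 , -0.04822495,  0.35900104]), 'moment': array([ 0.0152268 , -0.02063034,  0.00278997]), 'gripper_force': 0.0, 'gripper_width': 0.08768297218238634}
```

View pics/top0.png

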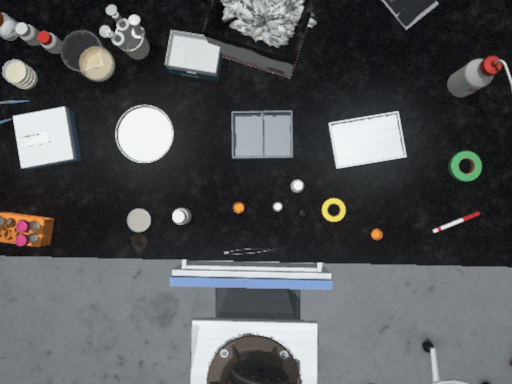

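View pics/scene0.png

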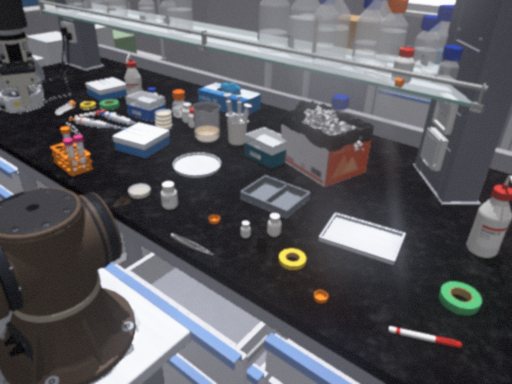

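The top view shows:
- **Bottles:** three white ones, at (181,215), (297,186) and (278,207), plus something dark near (303,213).
- **Caps:** (238,208) and (377,234).
- **Dish and tape:** dish (139,220), tape (333,210).
- **Trays:** round (145,134), divided (262,134), cap tray (367,139).

The scene view shows the same layout. I still need to measure the bottle sizes.

```bash
cat > h.py <<'E'
import cv2,numpy as np
from plant import r
def cam(n):
    p=r.camera_params(n); R=cv2.Rodrigues(np.array(p['rvec'],float))[0]; return np.array(p['mtx']),R,np.array(p['tvec']).ravel()
def proj(n,P):
    K,R,t=cam(n); q=K@(R@np.array(P,float)+t); return q[:2]/q[2]
def ray(n,u,v,z):
    K,R,t=cam(n); c=-R.T@t; d=R.T@np.linalg.solve(K,[u,v,1.]); return c+d*(z-c[2])/d[2]
def grab(n,f=None):
    im=cv2.cvtColor(r.capture(n),cv2.COLOR_RGB2BGR)
    if f: cv2.imwrite('pics/'+f,im)
    return im
def blobs(m,lo=8,hi=1e9):
    return [(c,cv2.contourArea(c)) for c in cv2.findContours(m.astype(np.uint8),cv2.RETR_EXTERNAL,cv2.CHAIN_APPROX_NONE)[0] if lo<len(c)<hi]
E
python3 - <<'E'
from h import *
im=cv2.imread('pics/top0.png'); hsv=cv2.cvtColor(im,cv2.COLOR_BGR2HSV)
c1=cv2.resize(im[165:250,110:400],None,fx=2.7,fy=2.7,interpolation=cv2.INTER_CUBIC)
sc=cv2.imread('pics/scene0.png'); c2=cv2.resize(sc[165:310,120:410],None,fx=2.4,fy=2.4,interpolation=cv2.INTER_CUBIC)
w=max(c1.shape[1],c2.shape[1]); pad=lambda a:cv2.copyMakeBorder(a,0,0,0,w-a.shape[1],0)
cv2.imwrite('pics/crop0.png',np.vstack([pad(c1),pad(c2)]))
print('cam pos',[(-cam(n)[1].T@cam(n)[2]).round(3) for n in('top','scene')])
H,S,V=cv2.split(hsv)
for nm,m,z in(('bright',(V>95)&(S<90),0.0),('orange',(H>3)&(H<18)&(S>130)&(V>90),.011),('yellow',(H>20)&(H<35)&(S>130)&(V>90),.013)):
    for c,a in blobs(m):
        (x,y),(w,h),an=cv2.minAreaRect(c)
        if not(110<x<420 and 95<y<250): continue
        print(nm,np.round((x,y,w,h,an),1),'xy@z',ray('top',x,y,z)[:2].round(4))
print(proj('top',[.292,.609,.246]))
E
```

```text
cam pos [array([ 0.447, -0.018,  1.124]), array([-0.215, -0.578,  0.635])]
bright [247.5 248.5   1.    5.   90. ] xy@z [0.3321 0.0205]
bright [180. 216.  16.  16.  90.] xy@z [0.4109 0.1943]
bright [138.5 220.   24.   23.   90. ] xy@z [0.3986 0.3003]
bright [276.8 206.3   8.5   9.2  45. ] xy@z [ 0.4405 -0.0518]
bright [296.5 185.5  12.7  12.7  45. ] xy@z [ 0.4942 -0.1011]
bright [367.1 139.4  47.8  72.7  80.5] xy@z [ 0.6149 -0.2786]
bright [261.8 133.9  47.6  61.4  88.8] xy@z [ 0.6248 -0.0104]
bright [144.  133.5  59.   58.   90. ] xy@z [0.6208 0.2925]
orange [376.5 234.   12.   11.   90. ] xy@z [ 0.3761 -0.3018]
orange [238.5 207.5  11.   11.   90. ] xy@z [0.4356 0.0448]
yellow [333.  209.5  23.   24.   90. ] xy@z [ 0.4352 -0.1923]
[-51.05456584 274.92117125]
```

View pics/crop0.png

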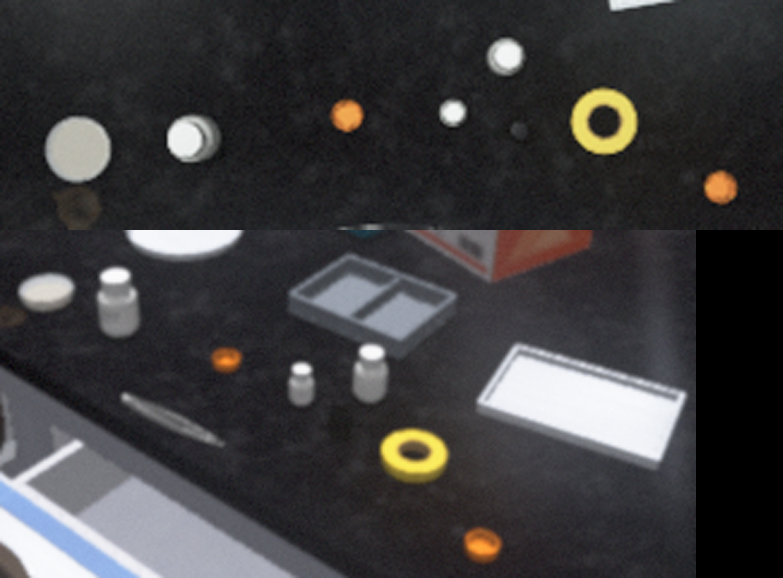

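The crops show three white bottles with widths of about 42, 32 and 24 mm. The big one is on the left at (180,216), the small one at (277,206), and the middle-sized one is a distractor. There is also a dark bottle near (303,213). Next I'll refine the centres using both views.

```bash
python3 - <<'E'
from h import *
im=cv2.imread('pics/top0.png'); V=cv2.split(cv2.cvtColor(im,cv2.COLOR_BGR2HSV))[2]
for t in(140,170,200):
    for c,a in blobs(V>t):
        (x,y),rad=cv2.minEnclosingCircle(c)
        for nm,px,z in(('big',180,.068),('small',277,.039),('med',297,.05),('dish',139,.015)):
            if abs(x-px)<7 and 180<y<225: m=cv2.moments(c); u,v=m['m10']/m['m00'],m['m01']/m['m00']; P=ray('top',u,v,z); print(t,nm,round(u,1),round(v,1),'diam mm',round((rad*2)*(1.124-z)/441*1e3,1),P.round(4))
s=cv2.imread('pics/scene0.png'); V=cv2.split(cv2.cvtColor(s,cv2.COLOR_BGR2HSV))[2]
for nm,P,h in(('big',(.412,.183),.068),('small',(.4405,-.0515),.039)):
    print(nm,'scene top',proj('scene',[*P,h]).round(1),'base',proj('scene',[*P,0]).round(1))
for nm,u,v,z in(('cap2',376.5,234,.011),('cap1',238.5,207.5,.011),('box corner',293,75,0),('black',301.7,213,.035)): print(nm,ray('top',u,v,z).round(4))
# cap positions from scene: orange centroid at z~.006
hs=cv2.cvtColor(s,cv2.COLOR_BGR2HSV);H,S,V2=cv2.split(hs)
for c,a in blobs((H>3)&(H<18)&(S>150)&(V2>100)):
    x,y,w,h=cv2.boundingRect(c)
    if 200<x<330 and 200<y<310: print('scene cap',ray('scene',x+w/2-.5,y+h/2-.5,.0055).round(4))
    
E
```

```text
140 dish 138.5 219.8 diam mm 59.4 [0.3997 0.2962 0.015 ]
140 big 178.8 215.4 diam mm 39.7 [0.4145 0.1843 0.068 ]
140 small 277.2 206.2 diam mm 21.2 [ 0.4408 -0.0517  0.039 ]
140 med 296.6 185.3 diam mm 29.7 [ 0.4927 -0.0977  0.05  ]
170 big 178.1 215.6 diam mm 37.6 [0.414  0.1861 0.068 ]
170 dish 138.7 219.8 diam mm 57.0 [0.3999 0.2956 0.015 ]
170 small 277.5 206.1 diam mm 18.4 [ 0.4411 -0.0523  0.039 ]
170 med 297.1 184.8 diam mm 27.3 [ 0.4937 -0.0988  0.05  ]
200 big 177.9 216.1 diam mm 31.9 [0.4129 0.1865 0.068 ]
200 small 277.4 206.2 diam mm 17.4 [ 0.4408 -0.0523  0.039 ]
200 med 297.7 184.9 diam mm 23.2 [ 0.4936 -0.1003  0.05  ]
big scene top [168.9 184.8] base [170.9 206.6]
small scene top [245.3 223. ] base [245.1 236.1]
cap2 [ 0.3761 -0.3018  0.011 ]
cap1 [0.4356 0.0448 0.011 ]
box corner [ 0.778  -0.0877  0.    ]
black [ 0.4253 -0.1123  0.035 ]
scene cap [ 0.3804 -0.2987  0.0055]
scene cap [0.4406 0.0517 0.0055]
```

```bash
python3 -m pendant '[[146,165,53,0,0,0.562],[292,329,106,0,0,1.124],[292,329,106,0,0,1.124],[292,329,106,0,0,1.124],[292,329,106,0,0,1.124],[292,329,106,0,0,1.124],[292,329,106,0,0,1.124],[292,329,106,0,0,1.124],[292,329,106,0,0,1.124],[292,329,106,0,0,1.124],[292,329,106,0,0,1.124],[292,329,106,0,0,1.124]]' 66 15
```

```text
time_s: 1.6
tcp_pos: [0.4127, 0.1867, 0.1397]
eef_rot: [-180.0, 0.0, -89.9]
contact_force: [0.3, 0.2, -0.9]
gripper_width: 0.066
gripper_force: 0.0
```

```bash
python3 -m pendant '[[0,0,40,0,0,0],[0,0,70,0,0,0],[0,0,90,0,0,0],[0,0,100,0,0,0],[0,0,100,0,0,0]]' && python3 -m pendant '[[0,0,0,0,0,0],[0,0,0,0,0,0],[0,0,0,0,0,0],[0,0,0,0,0,0],[0,0,0,0,0,0],[0,0,0,0,0,0]]' 36 20
```

```text
time_s: 2.22
tcp_pos: [0.4127, 0.1859, 0.0393]
eef_rot: [180.0, -0.1, -90.0]
contact_force: [-0.1, -0.0, 0.6]
gripper_width: 0.066
gripper_force: 0.0
time_s: 2.98
tcp_pos: [0.413, 0.186, 0.04]
eef_rot: [-180.0, 0.0, -90.0]
contact_force: [-1.2, 0.2, 6.3]
gripper_width: 0.0407
gripper_force: 20.0
```

```bash
python3 -m pendant '[[0,0,-20,0,0,0],[0,0,-50,0,0,0],[0,0,-80,0,0,0],[25,-33,-80,0,0,0],[60,-78,-80,0,0,0],[95,-124,-80,0,0,0],[130,-170,-80,0,0,0],[155,-202,-80,0,0,0],[155,-202,-80,0,0,0],[155,-202,-80,0,0,0]]' && python3 - <<'E'
from h import *
a=grab('top')[60:260,130:400];b=grab('scene')[120:320,120:390]
cv2.imwrite('pics/p1.png',np.hstack([cv2.resize(x,None,fx=1.45,fy=1.45) for x in(a,b)]))
E
```

```text
time_s: 4.22
tcp_pos: [0.6141, 0.0306, 0.1188]
eef_rot: [179.9, -0.0, -90.1]
contact_force: [0.0, 0.3, -1.1]
gripper_width: 0.0407
gripper_force: 20.0
```

View pics/p1.png

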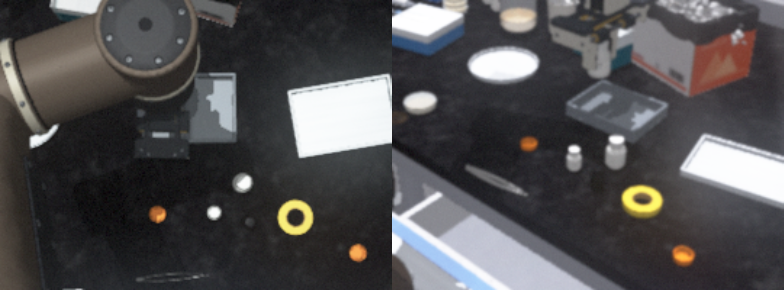

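The arm holds the bottle above the left bay of the divided tray, around (597,65) in the right half of the composite. Nothing else has moved, so I'll lower it and release.

```bash
python3 -m pendant '[[0,0,30,0,0,0],[0,0,55,0,0,0],[0,0,67,0,0,0],[0,0,72,0,0,0],[0,0,75,0,0,0],[0,0,75,0,0,0]]' && python3 -m pendant '[[0,0,0,0,0,0],[0,0,0,0,0,0],[0,0,0,0,0,0],[0,0,0,0,0,0]]' 54
```

```text
time_s: 5.08
tcp_pos: [0.6151, 0.031, 0.0451]
eef_rot: [-180.0, 0.0, -90.0]
contact_force: [0.1, 0.7, -0.9]
gripper_width: 0.0408
gripper_force: 20.0
time_s: 5.58
tcp_pos: [0.6149, 0.0308, 0.0447]
eef_rot: [-180.0, 0.0, -90.0]
contact_force: [-0.5, 1.1, 0.8]
gripper_width: 0.0537
gripper_force: 0.0
```

```bash
python3 -m pendant '[[0,0,-30,0,0,0],[0,0,-80,0,0,0],[0,0,-90,0,0,0],[20,42,-90,0,0,0],[45,92,-90,0,0,0],[70,144,-90,0,0,0],[83,174,-90,0,0,0],[83,174,-90,0,0,0],[83,174,-50,0,0,0],[83,174,-15,0,0,0],[83,174,10,0,0,0],[83,174,20,0,0,0],[83,174,22,0,0,0],[83,174,22,0,0,0]]' 54 && python3 -m pendant '[[0,0,0,0,0,0],[0,0,0,0,0,0],[0,0,0,0,0,0],[0,0,0,0,0,0],[0,0,0,0,0,0],[0,0,0,0,0,0]]' 18 12
```

```text
time_s: 7.32
tcp_pos: [0.4415, -0.0519, 0.0231]
eef_rot: [-179.9, 0.0, -90.0]
contact_force: [0.4, -0.3, 0.2]
gripper_width: 0.0539
gripper_force: 0.0
time_s: 8.07
tcp_pos: [0.4409, -0.0522, 0.0227]
eef_rot: [-180.0, -0.0, -90.0]
contact_force: [-2.7, 0.4, 5.5]
gripper_width: 0.0231
gripper_force: 12.0
```

```bash
python3 -m pendant '[[0,0,-20,0,0,0],[0,0,-50,0,0,0],[0,0,-75,0,0,0],[0,-30,-75,0,0,0],[1,-78,-75,0,0,0],[3,-125,-75,0,0,0],[5,-160,-75,0,0,0],[5,-174,-75,0,0,0],[5,-174,-75,0,0,0],[5,-174,-40,0,0,0],[5,-174,-18,0,0,0],[5,-174,-9,0,0,0],[5,-174,-5,0,0,0],[5,-174,-5,0,0,0]]' && python3 -m pendant '[[0,0,0,0,0,0],[0,0,0,0,0,0],[0,0,0,0,0,0],[0,0,0,0,0,0]]' 40 && python3 -m pendant '[[0,0,-25,0,0,0],[0,0,-75,0,0,0],[0,0,-110,0,0,0],[-52,89,-110,0,0,0],[-104,178,-110,0,0,0],[-104,178,-110,0,0,0],[-104,178,-110,0,0,0]]' 46 && python3 - <<'E'
from h import *
a=grab('top')[60:260,130:400];b=grab('scene')[120:320,120:390]
cv2.imwrite('pics/p2.png',np.hstack([cv2.resize(x,None,fx=1.45,fy=1.45) for x in(a,b)]))
E
```

```text
time_s: 9.82
tcp_pos: [0.615, -0.057, 0.0282]
eef_rot: [-180.0, 0.0, -90.0]
contact_force: [-0.5, -0.2, -0.2]
gripper_width: 0.0232
gripper_force: 12.0
time_s: 10.32
tcp_pos: [0.6149, -0.0572, 0.0277]
eef_rot: [-180.0, 0.0, -90.0]
contact_force: [-0.5, -0.1, -0.1]
gripper_width: 0.0401
gripper_force: 0.0
time_s: 11.2
tcp_pos: [0.4341, 0.0474, 0.1378]
eef_rot: [-180.0, 0.0, -89.9]
contact_force: [1.1, 0.3, -0.7]
gripper_width: 0.0459
gripper_force: 0.0
```

View pics/p2.png

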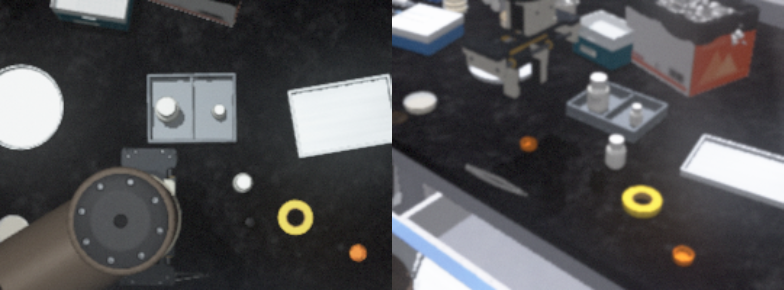

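Both bottles now stand upright, one in each bay, at composite pixels (167,108) and (219,112). Next is cap 1, directly below the gripper.

```bash
python3 -m pendant '[[0,0,40,0,0,0],[0,0,80,0,0,0],[0,0,105,0,0,0],[0,0,114,0,0,0],[0,0,117,0,0,0],[0,0,117,0,0,0]]' 50 && python3 -m pendant '[[0,0,0,0,0,0],[0,0,0,0,0,0],[0,0,0,0,0,0],[0,0,0,0,0,0],[0,0,0,0,0,0],[0,0,0,0,0,0]]' 22 8
```

```text
time_s: 12.05
tcp_pos: [0.4375, 0.047, 0.0211]
eef_rot: [-179.9, 0.0, -90.0]
contact_force: [-0.5, -0.3, -0.6]
gripper_width: 0.0499
gripper_force: 0.0
time_s: 12.8
tcp_pos: [0.4371, 0.047, 0.0209]
eef_rot: [-180.0, 0.0, -90.0]
contact_force: [0.0, 0.1, 5.6]
gripper_width: 0.0267
gripper_force: 8.0
```

```bash
python3 -m pendant '[[0,0,-20,0,0,0],[0,0,-60,0,0,0],[0,0,-90,0,0,0],[30,-17,-90,0,0,0],[80,-46,-90,0,0,0],[130,-75,-90,0,0,0],[180,-104,-90,0,0,0],[230,-133,-90,0,0,0],[275,-159,-90,0,0,0],[299,-173,-90,0,0,0],[299,-173,-90,0,0,0],[299,-173,-50,0,0,0],[299,-173,-20,0,0,0],[299,-173,-10,0,0,0],[299,-173,-5,0,0,0],[299,-173,-5,0,0,0]]' && python3 -m pendant '[[0,0,0,0,0,0],[0,0,0,0,0,0],[0,0,0,0,0,0],[0,0,0,0,0,0]]' 44 && python3 -m pendant '[[0,0,-25,0,0,0],[0,0,-75,0,0,0],[0,0,-100,0,0,0],[10,46,-100,0,0,0],[22,100,-100,0,0,0],[35,155,-100,0,0,0],[49,215,-100,0,0,0],[49,233,-100,0,0,0],[49,233,-100,0,0,0],[49,233,-60,0,0,0],[49,233,-25,0,0,0],[49,233,-5,0,0,0],[49,233,3,0,0,0],[49,233,5,0,0,0],[49,233,5,0,0,0]]' 52 && python3 -m pendant '[[0,0,0,0,0,0],[0,0,0,0,0,0],[0,0,0,0,0,0],[0,0,0,0,0,0],[0,0,0,0,0,0],[0,0,0,0,0,0]]' 22 8
```

```text
time_s: 14.8
tcp_pos: [0.6103, -0.252, 0.0264]
eef_rot: [-179.9, -0.0, -90.0]
contact_force: [0.2, 0.3, -0.2]
gripper_width: 0.0266
gripper_force: 8.0
time_s: 15.3
tcp_pos: [0.6099, -0.2522, 0.0258]
eef_rot: [-180.0, -0.0, -90.0]
contact_force: [1.0, -0.3, -0.5]
gripper_width: 0.0441
gripper_force: 0.0
time_s: 17.18
tcp_pos: [0.3777, -0.3013, 0.0211]
eef_rot: [-179.9, -0.0, -90.0]
contact_force: [-0.6, -0.1, 0.0]
gripper_width: 0.0518
gripper_force: 0.0
time_s: 17.92
tcp_pos: [0.377, -0.3013, 0.0208]
eef_rot: [-180.0, -0.0, -90.0]
contact_force: [0.1, 0.7, 5.2]
gripper_width: 0.0267
gripper_force: 8.0
```

```bash
python3 -m pendant '[[0,0,-20,0,0,0],[0,0,-55,0,0,0],[0,0,-80,0,0,0],[0,-30,-80,0,0,0],[0,-80,-80,0,0,0],[0,-130,-80,0,0,0],[0,-180,-80,0,0,0],[0,-225,-80,0,0,0],[1,-241,-80,0,0,0],[1,-241,-80,0,0,0],[1,-241,-45,0,0,0],[1,-241,-20,0,0,0],[1,-241,-10,0,0,0],[1,-241,-5,0,0,0],[1,-241,-5,0,0,0]]' && python3 -m pendant '[[0,0,0,0,0,0],[0,0,0,0,0,0],[0,0,0,0,0,0],[0,0,0,0,0,0]]' 44 && python3 -m pendant '[[0,0,-25,0,0,0],[0,0,-75,0,0,0],[0,0,-125,0,0,0],[0,0,-134,0,0,0],[-55,10,-134,0,0,0],[-110,20,-134,0,0,0],[-170,30,-134,0,0,0],[-230,40,-134,0,0,0],[-290,50,-134,0,0,0],[-290,50,-134,0,0,0]]' && python3 - <<'E'
from h import *
a=grab('top')[60:260,100:420];b=grab('scene')[140:340,100:420]
cv2.imwrite('pics/p3.png',np.hstack([cv2.resize(x,None,fx=1.24,fy=1.24) for x in(a,b)]))
E
```

```text
time_s: 19.8
tcp_pos: [0.618, -0.3023, 0.0263]
eef_rot: [-180.0, -0.0, -90.0]
contact_force: [0.3, -0.6, -0.1]
gripper_width: 0.027
gripper_force: 8.0
time_s: 20.3
tcp_pos: [0.6179, -0.3022, 0.0257]
eef_rot: [-180.0, -0.0, -90.0]
contact_force: [0.8, -0.9, 0.1]
gripper_width: 0.0441
gripper_force: 0.0
time_s: 21.55
tcp_pos: [0.5671, -0.0085, 0.1594]
eef_rot: [180.0, 0.0, -89.7]
contact_force: [0.3, 0.3, 1.1]
gripper_width: 0.044
gripper_force: 0.0
```

View pics/p3.png

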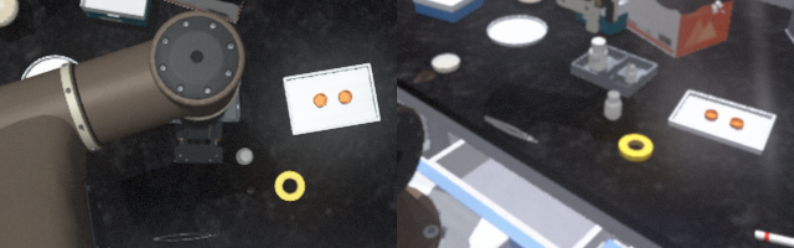

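Both caps lie flat and side by side in the cap tray, open side up, at composite pixels (320,100) and (345,97). The dish is next, with a 90° turn so the fingers close along y.

```bash
python3 -m pendant '[[-34,19,0,0,0,-0.17],[-68,37,0,0,0,-0.34],[-102,56,0,0,0,-0.51],[-137,75,5,0,0,-0.68],[-171,93,10,0,0,-0.86],[-206,112,15,0,0,-1.04],[-240,131,20,0,0,-1.22],[-275,150,20,0,0,-1.40],[-308,168,20,0,0,-1.571],[-308,168,20,0,0,-1.571],[-308,168,20,0,0,-1.571]]' 84 && python3 - <<'E'
from h import *
a=grab('top')[120:270,80:240];b=grab('scene')[120:270,60:220]
cv2.imwrite('pics/p4.png',np.hstack([cv2.resize(x,None,fx=2.4,fy=2.4) for x in(a,b)]))
E
```

```text
time_s: 23.02
tcp_pos: [0.4003, 0.2949, 0.1392]
eef_rot: [180.0, 0.0, -0.1]
contact_force: [-0.4, -0.2, -0.0]
gripper_width: 0.0843
gripper_force: 0.0
```

View pics/p4.png

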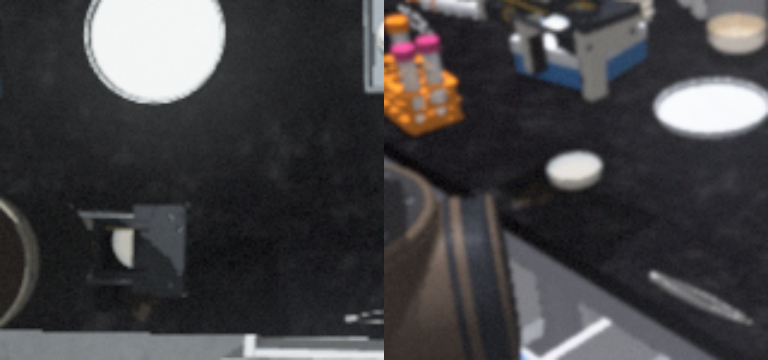

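The view agrees: the dish is undisturbed at about (575,168) in the right half, and the gripper is open above it, straddling it along y. Descending now.

```bash
python3 -m pendant '[[0,0,40,0,0,0],[0,0,80,0,0,0],[0,0,100,0,0,0],[0,0,112,0,0,0],[0,0,117,0,0,0],[0,0,119,0,0,0],[0,0,119,0,0,0]]' 84 && python3 -m pendant '[[0,0,0,0,0,0],[0,0,0,0,0,0],[0,0,0,0,0,0],[0,0,0,0,0,0],[0,0,0,0,0,0],[0,0,0,0,0,0]]' 54 12
```

```text
time_s: 24.0
tcp_pos: [0.4001, 0.2961, 0.0211]
eef_rot: [-179.9, -0.0, 0.0]
contact_force: [0.1, -0.8, -0.5]
gripper_width: 0.0843
gripper_force: 0.0
time_s: 24.75
tcp_pos: [0.3999, 0.296, 0.0207]
eef_rot: [-180.0, -0.0, 0.0]
contact_force: [-1.0, -1.3, 4.4]
gripper_width: 0.0601
gripper_force: 12.0
```

```bash
python3 -m pendant '[[0,0,-15,0,0,0],[0,0,-45,0,0,0],[0,0,-65,0,0,0],[25,1,-65,0,0,0],[65,2,-65,0,0,0],[110,3,-65,0,0,0],[155,4,-65,0,0,0],[195,5,-65,0,0,0],[220,5,-65,0,0,0],[220,5,-65,0,0,0],[220,5,-35,0,0,0],[220,5,-18,0,0,0],[220,5,-9,0,0,0],[220,5,-5,0,0,0],[220,5,-5,0,0,0]]' && python3 -m pendant '[[0,0,0,0,0,0],[0,0,0,0,0,0],[0,0,0,0,0,0],[0,0,0,0,0,0]]' 73 && python3 -m pendant '[[0,0,-20,0,0,0],[0,0,-60,0,0,0],[0,0,-110,0,0,0],[0,0,-150,0,0,0],[-60,-60,-180,0,0,0],[-110,-110,-180,0,0,0],[-150,-160,-180,0,0,0],[-150,-200,-180,0,0,0],[-150,-200,-180,0,0,0],[-150,-200,-180,0,0,0]]'
```

```text
time_s: 26.62
tcp_pos: [0.62, 0.2911, 0.0259]
eef_rot: [-180.0, -0.0, 0.0]
contact_force: [0.2, -0.0, -0.3]
gripper_width: 0.0602
gripper_force: 12.0
time_s: 27.12
tcp_pos: [0.6199, 0.2909, 0.0257]
eef_rot: [-180.0, -0.0, 0.0]
contact_force: [-0.1, -0.6, -0.9]
gripper_width: 0.0733
gripper_force: 0.0
time_s: 28.38
tcp_pos: [0.4694, 0.4913, 0.2064]
eef_rot: [-180.0, -0.0, 0.1]
contact_force: [-0.3, -0.2, -1.0]
gripper_width: 0.073
gripper_force: 0.0
```

```bash
python3 - <<'E'
from h import *
a=grab('top')[70:270,80:430];b=grab('scene')[130:330,90:440]
cv2.imwrite('pics/p5.png',np.vstack([cv2.resize(x,None,fx=1.45,fy=1.45) for x in(a,b)]))
E
```

```text
(no output)
```

View pics/p5.png

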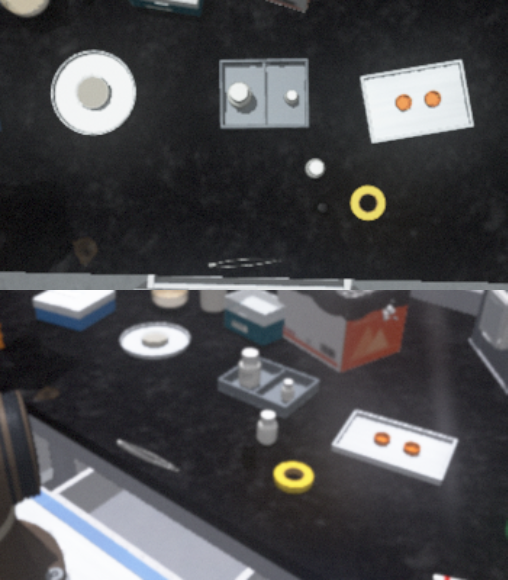

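Everything is in place:
- **Dish:** flat in the round tray at (94,93).
- **Bottles:** upright, one per bay, at (239,95) and (291,97).
- **Caps:** side by side at (403,102) and (432,99).
- **Tape:** unmoved at (368,203).

The arm is clear of everything, so I'm handing the job in.

```bash
python3 -c "
from plant import r
print(r.close_job())"
```

```text
the job is handed in; nothing more can be done
None
```

The job is handed in at about 28 s of the 115 s allowed: both bottles stand one per bay, both caps lie open side up in the cap tray, the dish is flat in the round tray, and the tape roll was left untouched; the hand-in returned no verdict.

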